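# Pack the radio and the padlock into the site-round case

## Robot

A 7-joint arm with a two-finger parallel gripper is mounted at the origin on the work surface. World frame = base frame: x ahead of the robot, y to its left, z up, the work surface at z = 0. Lengths are in m, angles in rad, forces in N, time in s.
With the tool pointing down it reaches from about 0.4 to 0.875 m from the base axis. Payload 19.3 kg.
Tool frame: the origin (TCP) lies on the centre line of the jaws, within the pads' length; the fingertips stand 8 mm ahead of it and the grasp point (between the pads) lies 11 mm behind it; z points along the fingers, y is the line along which they close (so a half turn about z gives the same grasp; the last joint's range is limited). The gripper opens to 85 mm and grips with 20 to 120 N. Pads are 22 mm wide; open, the fingers measure 114 mm over their backs; the gripper's body (76 mm by 85 mm) begins 54 mm behind the grasp point. The pads swing forward as they close: fully open they stand 13 mm farther back than shut.
Start: joints at [-1.255, 0.521, -0.036, 1.599, 0.021, 1.021, -0.113], TCP at [0.235, 0.579, 0.239] pointing down, gripper open.
Joint ranges: [-2.91, 2.91], [-0.3, 2.13], [-1.5, 1.42], [0.17, 2.43], [-1.26, 4.41], [0.16, 1.93], [-2.52, 2.52]. Speed limits (rad/s): [1.89, 1.89, 2.39, 2.39, 3.01, 3.01, 3.01].

## Interface

Orientations are given as [roll, pitch, yaw] about the fixed x, y, z axes, in that order (R = Rz(yaw) Ry(pitch) Rx(roll)).
In Python, from workcell import status, grab_frame, camera_params, bot, search_frame, silhouettes gives the robot as it stands.
- The arm moves only by the shell command python3 -m creep 'ROWS' [FORCE]. ROWS is JSON, a list of rows, each a list of 5 numbers: the shift along the tool's x, y, z in units of 60 mm (1.0 is 60 mm), then the turn about the tool's z in units of 8 degrees (1.0 is 8 degrees), then the opening, from 0 (shut) to 1 (fully open). In form: [[x, y, z, twist, hand], ...]. A call has 1 to 5 rows; each row is the pose to reach, as a shift and turn from the pose commanded when the call began, along the tool's axes at that moment; what a row does not reach only later rows make up. A row lasts 1/8 s, in which the tool goes at most 62.5 mm and 10.7 degrees, less where a joint would pass 70% of its speed; a pose out of reach is approached as far as the arm can. A call with a gripper value outside its range is refused whole. The fingers move at their own pace and stop on an object; FORCE is the grip in N (left out, the last holds). Time passes only in rows, so rows that repeat a pose let the fingers close. It gives the time, the measured TCP pose, the force, the opening and the grip force at its end, in the units of the state.
- status.observe(): the state, without advancing time (a new reading comes with each control period).
- grab_frame(name): name is "scene" or "side" or "wrist"; returns the picture (420x560x3 uint8, blue, green, red); there is no depth.
- camera_params(name): a dict with "K" (3x3 intrinsics, pixels), "rvec" (rotation vector, rad) and "tvec" (3), from world to camera coordinates, as OpenCV has them; the wrist camera has in their place "tool_from_camera" (4x4, takes a point from camera to tool coordinates, whose origin is the TCP and whose axes are the flange's). Camera axes: x right, y down, z forward; pixel columns grow to the right and rows downward; lengths in m; the calibration is good to about 2 mm. A picture is of the moment at which its call begins: read the wrist's pose just before it. camera_params takes no time and is no camera call.
- bot.job_done(): hands the job in; it is judged then, once.
Trained networks look in the newest picture that a camera, given by its name, has taken for a name from the list of things; names that differ only in an ending like _2 or _b are one class to them, and where a whole thing is asked for, a point or a joint stands for the part that bears it (a point fixed in the world has none). Each returns a list of dicts, best first, with "p" (0 to 1); they miss things now and then, are a little off and sometimes report something else, mostly with a low value. They report only what shows in the picture. A call takes as long as a camera call.
- search_frame(camera, name): "extent" ([left, top, right, bottom] as shares, 0 to 1, of the picture: columns of its width, rows of its height, round what is visible of it).
- silhouettes(camera, name): "mask" (420x560 bool, what is visible of it) and "extent" ([left, top, right, bottom] as shares, 0 to 1, of the picture: columns of its width, rows of its height, round what is visible of it).
The state is a dict: "clock": time; "qpos": joint angles; "qd": joint speeds; "joint_efforts": joint torques, N m; "position": TCP position; "tool_rot": TCP orientation; "force": force on the tool from outside, world axes, zero at the start; "moment": the same for the moment, N m; "grip_width": finger opening in m; "finger_force": force on a finger pad.
Only numpy, scipy, OpenCV 4.12 (cv2) and the standard library are available. Lean on these libraries where they do the work, as an engineer would, in place of code of your own. Each camera call takes 0.05 s, during which the arm holds its last target. There are 200 camera calls.

## Task

Pack the site-round case for the next walk: put the two-way radio and the laminated padlock, face up, each into the cutout of its own shape in the case's rigid insert, and press them down past the sprung ribs until both lie fully home and level on the floors of their cutouts. Press firmly but do not force anything, leave the torch in its cutout, and do not push the other things on the counter about.

Things in the scene. Friction and masses are not known exactly. Their poses are not given: they have to be found in the camera images.
- case: Dark hard case, open and fixed, 236 x 300 mm, rim 55 mm high; its lid, 34 mm high, lies flat on the +x side. Origin: centre of its underside; x to the hinges (away from the robot), y left, z up. Its rigid insert has three cutouts side by side, long sides along x: radio (+y), padlock (middle), torch (-y). No room for fingers beside the things in them.
- insert_top (a point): Middle of the insert's flat top face, 50 mm above the counter. Radio and padlock pockets have a 2.5 mm wide 45 degree lead-in round the mouth, 1.2 mm play on each long side, 2 mm at each end. Low in their long walls sit sprung ribs, two pairs each: a thing let in stops on the ribs 6 to 9 mm above the floor, must be pressed past them, and is then gripped by them.
- radio_seat (a point): Floor of the radio's cutout, 28 mm below the insert's top, where the radio's origin goes; axes as the case's. Body pocket 114 x 58.4 mm; on its +x side room for the knob and a 24 mm wide antenna channel at y = +14 mm. Rib pairs at x = +38 and -38 mm: 10 to 20 N pressed over a pair gets that end down; do both ends.
- padlock_seat (a point): Floor of the padlock's cutout, 22 mm below the insert's top, where the padlock's origin goes; axes as the case's. Body pocket 68 x 56.4 mm, on its -x side (towards the robot) the shackle recess, 48 mm wide. Rib pairs at x = +20 and -20 mm: 10 to 20 N pressed over a pair gets that end down; do both ends.
- radio: Black two-way radio on its back, body 110 x 56 x 36 mm (x, y, z), 0.2 to 0.35 kg. Origin: centre of the body's underside; z up out of its face (screen, keys). At the +x end, pointing away from the robot, an antenna 14 mm thick, 58 mm long at y = +14 mm and a short knob at y = -13 mm. Face 8 mm above the insert's top when home, 14 to 17 mm on the ribs.
- padlock: Large steel laminated padlock lying flat, body 64 x 54 x 30 mm (x, y, z), 0.3 to 0.5 kg; closed U shackle of 10 mm bar, 44 mm wide, reaches 42 mm out of the -x end, towards the robot. Origin: centre of the body's underside; z up. Top 8 mm above the insert's top when home, 14 to 17 mm on the ribs.
- torch: Aluminium torch, 144 mm long, head 40 mm and barrel 28 mm thick, in the case's third cutout, standing up to 10 mm above the insert. Not to be moved. Origin: under its middle, level with its lowest line; x to the head.
- disc_lock: Round steel disc lock, 70 mm across, 26 mm high, a bystander. Origin: centre of its underside.
- tape_roll: Roll of brown packing tape lying flat, 104 mm across, 48 mm high, a bystander. Origin: centre of its underside.
- stapler: Black stapler, 150 mm long, 34 mm wide, 60 mm high, a bystander. Origin: centre of its underside; x along it.
- mouse: Black computer mouse on a rubber pad, 110 x 60 x 33 mm, a bystander. Origin: centre of its underside.
- calculator: Grey desk calculator, 160 x 85 x 20 mm, a bystander. Origin: centre of its underside; x along it.
- mug: White mug, 82 mm across, 95 mm high, handle at its +y side, a bystander. Origin: centre of its underside.

How it is judged:
By the outcome, as a careful person would: the job done as asked, in the order asked, and still so for the second after the job is handed in, with the robot touching nothing.
It also fails if it takes over 72 s, if anything falls off the work surface, if the arm or the gripper's body presses on something with over 40 N, if the wrist force passes 120 N, or if a joint passes its speed limit or range.

## Working session

There is one attempt and no reset: what is moved stays moved. The work goes in short steps, Python scripts to look and compute and a shell command to move; the robot and the scene stay as the last step left them, time stands still between calls to the robot, and variables do not carry over. Pictures are saved under pics/ and viewed, at most 10 in all, crops included, and the job is handed in when it is done.

```bash
ls; mkdir -p pics
cat > h.py <<'E'
import numpy as np, cv2
from workcell import status, grab_frame, camera_params, bot, search_frame, silhouettes
from scipy.spatial.transform import Rotation as R
def cam(name):
    c=camera_params(name); K=np.array(c["K"],float)
    if name=="wrist":
        s=status.observe(); T=np.eye(4); T[:3,:3]=R.from_euler('xyz',s["tool_rot"]).as_matrix(); T[:3,3]=s["position"]
        W=T@np.array(c["tool_from_camera"]); return K,W[:3,:3],W[:3,3]
    r=cv2.Rodrigues(np.array(c["rvec"],float))[0]; return K,r.T,-r.T@np.array(c["tvec"],float).ravel()
def ray(C,px,z):
    K,Rm,o=C; px=np.atleast_2d(px).astype(float)
    d=(Rm@np.linalg.inv(K)@np.c_[px,np.ones(len(px))].T).T
    return o+d*((z-o[2])/d[:,2])[:,None]
def proj(C,P):
    K,Rm,o=C; p=(np.atleast_2d(P)-o)@Rm@K.T; return p[:,:2]/p[:,2:]
E
python3 - <<'E'
from h import *
np.set_printoptions(precision=3,suppress=True)
print(status.observe())
for n in ["scene","side"]:
    C=cam(n); print(n,C[2],C[1][:,2]); cv2.imwrite(f"pics/{n}0.png",grab_frame(n))
    for k in ["radio","padlock","case","torch","disc_lock","tape_roll","stapler","mouse","calculator","mug"]:
        for d in silhouettes(n,k)[:2]:
            m=d["mask"]; ys,xs=np.nonzero(m)
            if len(xs)==0: continue
            r=cv2.minAreaRect(np.c_[xs,ys].astype(np.float32))
            print(k,round(d["p"],2),m.sum(),"cen",xs.mean().round(),ys.mean().round(),"w0",ray(C,[[xs.mean(),ys.mean()]],0.02)[0][:2])
E
```

```text
pics
{'clock': 0.0, 'qpos': array([-1.255,  0.522, -0.036,  1.6  ,  0.021,  1.021, -0.113]), 'qd': array([ 0.   ,  0.001,  0.002,  0.001, -0.   ,  0.   ,  0.001]), 'joint_efforts': array([ -0.002, -92.708,   1.979, -36.993,   0.018,   0.008,   0.   ]), 'position': array([0.235, 0.579, 0.239]), 'tool_rot': array([-3.14 ,  0.   ,  2.756]), 'force': array([-0.434, -0.411, -0.497]), 'moment': array([-0.045,  0.043,  0.028]), 'finger_force': 0.0, 'grip_width': 0.08557840809332772}
scene [ 1.359 -0.744  1.102] [-0.574  0.463 -0.675]
radio 0.91 752 cen 182.0 275.0 w0 [ 0.476 -0.413]
radio 0.36 12310 cen 344.0 255.0 w0 [0.734 0.024]
case 0.86 12279 cen 344.0 255.0 w0 [0.734 0.025]
torch 0.61 291 cen 294.0 230.0 w0 [ 0.547 -0.024]
disc_lock 0.75 263 cen 310.0 168.0 w0 [0.328 0.246]
disc_lock 0.38 12385 cen 344.0 255.0 w0 [0.733 0.025]
tape_roll 0.66 1022 cen 239.0 316.0 w0 [ 0.707 -0.365]
stapler 0.8 508 cen 409.0 202.0 w0 [0.702 0.381]
mouse 0.91 660 cen 112.0 306.0 w0 [ 0.448 -0.624]
calculator 0.78 904 cen 195.0 225.0 w0 [ 0.315 -0.268]
mug 0.59 581 cen 395.0 152.0 w0 [0.469 0.581]
mug 0.23 12331 cen 344.0 255.0 w0 [0.733 0.025]
side [-0.274  0.866  1.399] [ 0.432 -0.501 -0.749]
radio 0.64 445 cen 267.0 298.0 w0 [0.321 0.262]
padlock 0.47 44 cen 219.0 308.0 w0 [0.414 0.385]
case 0.94 4285 cen 217.0 193.0 w0 [0.771 0.032]
disc_lock 0.79 427 cen 267.0 298.0 w0 [0.32  0.262]
tape_roll 0.76 148 cen 287.0 141.0 w0 [ 0.748 -0.367]
stapler 0.71 135 cen 155.0 249.0 w0 [0.75 0.36]
mouse 0.49 34 cen 219.0 307.0 w0 [0.415 0.383]
calculator 0.74 222 cen 350.0 207.0 w0 [ 0.335 -0.224]
mug 0.56 978 cen 158.0 329.0 w0 [0.507 0.555]
```

```bash
python3 -c "
import cv2,numpy as np
a=cv2.imread('pics/scene0.png');b=cv2.imread('pics/side0.png')
c=np.hstack([a,b]);cv2.imwrite('pics/both.png',cv2.resize(np.vstack([a[110:350,60:500],b[110:350,60:500]]),(800,872))[:,:][:,:]);
x=np.vstack([cv2.resize(a[130:345,60:500],(610,298)),cv2.resize(b[130:345,60:500],(610,298))]);cv2.imwrite('pics/both.png',x)"
```

```text
(no output)
```

View pics/both.png

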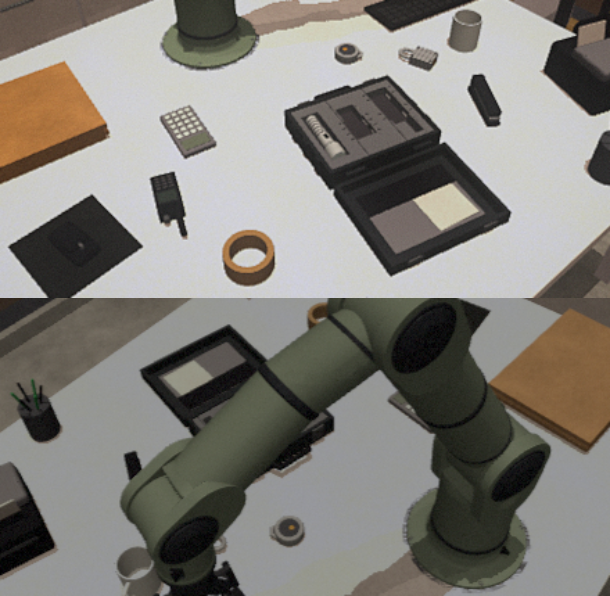

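The top view (scene) shows the case near the middle, pixels about (265..378, 186..262). The padlock is at about (364,171), the radio at (182,272), and the torch sits in its -y cutout. In the side view the arm hides the padlock.

Run:
```python
from h import *
np.set_printoptions(precision=3,suppress=True)
C=cam("scene")
f=lambda p:np.array(p)*[440/610,215/298]+[60,130]
print("case rim",ray(C,f([(285,110),(388,78),(440,130),(330,185)]),.055)[:,:2])
print("padlock",ray(C,f([(418,57),(403,52),(436,60)]),.02)[:,:2])
print("radio",ray(C,f([(152,176),(174,173),(186,218),(162,223),(184,234)]),.03)[:,:2])
s=status.observe();W=cam("wrist");print("wristcam",W[2],W[1]); print(R.from_euler('xyz',s["tool_rot"]).as_matrix()); print(camera_params("wrist"))
```

```text
case rim [[ 0.437 -0.057]
 [ 0.51   0.224]
 [ 0.726  0.181]
 [ 0.689 -0.131]]
padlock [[0.47  0.385]
 [0.427 0.369]
 [0.511 0.413]]
radio [[ 0.397 -0.408]
 [ 0.421 -0.365]
 [ 0.548 -0.411]
 [ 0.527 -0.457]
 [ 0.581 -0.436]]
wristcam [0.158 0.612 0.374] [[ 0.376  0.876  0.304]
 [ 0.927 -0.354 -0.124]
 [-0.001  0.329 -0.945]]
[[-0.926  0.376 -0.   ]
 [ 0.376  0.926 -0.   ]
 [ 0.    -0.    -1.   ]]
{'K': array([[367.264,   0.   , 277.514],
       [  0.   , 367.264, 212.203],
       [  0.   ,   0.   ,   1.   ]]), 'tool_from_camera': array([[ 0.001, -0.944, -0.329,  0.084],
       [ 1.   ,  0.001, -0.001,  0.001],
       [ 0.001, -0.329,  0.944, -0.135],
       [ 0.   ,  0.   ,  0.   ,  1.   ]])}
```

```bash
python3 -m creep '[[-0.8,-0.5,-0.2,0,1],[-1.6,-1.0,-0.4,0,1],[-2.4,-1.5,-0.5,0,1],[-3.2,-2.1,-0.5,0,1]]'; python3 -m creep '[[-0.8,-0.5,-0.2,0,1],[-1.6,-1.0,-0.4,0,1],[-2.4,-1.5,-0.5,0,1],[-3.2,-2.1,-0.5,0,1],[-3.2,-2.1,-0.5,0,1]]'
cat > m.py <<'E'
from h import *
import sys
np.set_printoptions(precision=4,suppress=True)
C=cam("wrist"); s=status.observe(); print(s["position"],s["tool_rot"],s["clock"])
cv2.imwrite("pics/%s.png"%sys.argv[1],grab_frame("wrist"))
for a in sys.argv[2:]:
    k,z=a.split(":")
    for d in silhouettes("wrist",k)[:2]:
        m=d["mask"].astype(np.uint8); c=max(cv2.findContours(m,0,2)[0],key=len)[:,0,:]
        P=ray(C,c,float(z))[:,:2]; r=cv2.minAreaRect((P*1000).astype(np.float32))
        print(k,round(d["p"],2),"rect",np.array(r[0]),np.array(r[1]),r[2],"px",np.array(d["extent"])*[560,420,560,420])
E
python3 m.py w1 padlock:0.03 case:0.055 insert_top:0.05 torch:0.055
```

```text
clock: 1.6
position: [0.3667, 0.3888, 0.2699]
tool_rot: [3.14, 0.0, 2.756]
force: [1.5, 0.3, -0.2]
grip_width: 0.0852
finger_force: 0.0
clock: 2.22
position: [0.4981, 0.1967, 0.2995]
tool_rot: [-3.141, 0.001, 2.749]
force: [-0.2, 0.9, -0.6]
grip_width: 0.0856
finger_force: 0.0
[0.4981 0.1967 0.2995] [-3.1409  0.0014  2.7492] 2.225
padlock 0.64 rect [458.8754 389.2512] [104.8649  60.714 ] 19.582796096801758 px [397.096   8.61  489.72  111.804]
case 0.58 rect [623.7307  55.4771] [307.6689 400.0633] 77.13101196289062 px [ 41.776 134.904 348.88  420.   ]
insert_top 0.65 rect [625.7355  52.8166] [311.7698 402.7523] 76.42585754394531 px [ 38.416 138.096 349.328 418.992]
torch 0.71 rect [541.2944 -22.374 ] [ 35.9205 119.8677] 73.99654388427734 px [ 90.216 225.414 137.704 321.594]
```

View pics/w1.png

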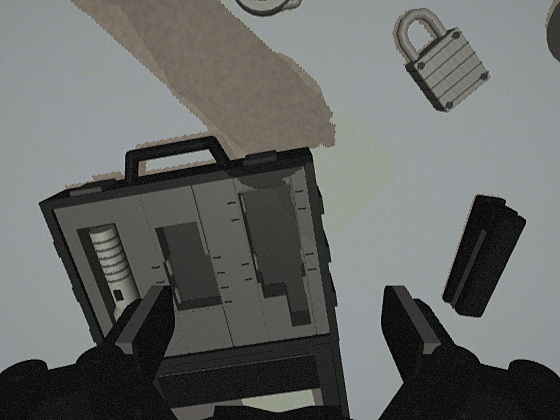

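The close view shows the case with its cutouts: torch at about (115,270), padlock pocket (190,265), radio pocket (275,240), antenna channel lower right of it. The padlock at (445,60) lies with its shackle towards the robot. I'll look straight down on the case, then go to the radio.

```bash
python3 -m creep '[[-0.9,-0.6,0,-0.4,1],[-1.8,-1.2,0,-0.8,1],[-2.5,-1.7,0,-1.2,1],[-2.5,-1.7,0,-1.2,1],[-2.5,-1.7,0,-1.2,1]]'; python3 m.py w2 torch:0.055 insert_top:0.05; python3 -c "
import cv2;a=cv2.imread('pics/w2.png');cv2.imwrite('pics/w2c.png',cv2.resize(a[0:300,110:510],(800,600),interpolation=2))"
```

```text
clock: 3.1
position: [0.5964, 0.0513, 0.299]
tool_rot: [3.141, -0.001, 2.924]
force: [0.1, 1.2, -0.5]
grip_width: 0.0854
finger_force: 0.0
[0.5964 0.0513 0.299 ] [ 3.1413 -0.0007  2.9243] 3.1
torch 0.57 rect [560.6206 -31.3263] [ 39.2134 143.5119] 77.50843048095703 px [172.816  78.498 216.104 219.996]
insert_top 0.72 rect [685.6887  41.3037] [309.6598 493.6016] 77.60261535644531 px [126.28    1.008 449.624 414.792]
```

View pics/w2c.png

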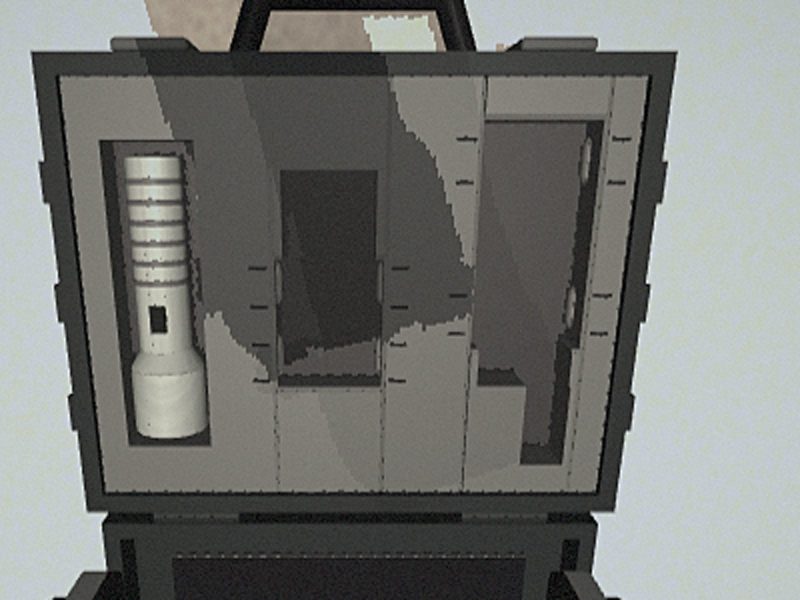

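The crop shows the case square to the picture: rim corners at about (32,52), (677,52), (615,512), (88,512). Rib ticks by the padlock pocket are at columns 258 and 398, and by the radio pocket at columns 467 and 622 near the top, 457 and 599 near the bottom. The torch is in place.

Run:
```python
from h import *
np.set_printoptions(precision=4,suppress=True)
C=cam("wrist"); f=lambda p:np.array(p,float)/2+[110,0]
rim=ray(C,f([(32,52),(677,52),(615,512),(88,512)]),.055)[:,:2]
print("rim",rim,"mean",rim.mean(0),"sides",np.linalg.norm(rim-np.roll(rim,-1,0),axis=1))
def yaw(a,b): d=b-a; return np.degrees(np.arctan2(d[1],d[0]))
print("yaws",yaw(rim[0],rim[1])-90,yaw(rim[3],rim[2])-90,yaw(rim[0],rim[3]),yaw(rim[1],rim[2]))
pk=ray(C,f([(267,268),(391,268),(267,307),(391,307),(270,345),(389,345),(270,381),(388,381)]),.05)[:,:2]
rd=ray(C,f([(478,139),(612,139),(473,183),(608,183),(467,296),(593,296),(466,333),(590,333)]),.05)[:,:2]
th=np.radians(-12.4)
for n,p in(("pad",pk),("rad",rd)):
    m=p.reshape(4,2,2).mean(1); print(n,m.mean(0),"yaw",yaw(m[0],m[3]),"span",np.linalg.norm(m[2:].mean(0)-m[:2].mean(0)),"w",np.linalg.norm(p[::2]-p[1::2],axis=1))
ch=ray(C,f([(480,122),(606,122),(475,385),(524,385)]),.05)[:,:2];print("radio pocket corners",ch)
```

```text
rim [[ 0.4344 -0.056 ]
 [ 0.4985  0.2367]
 [ 0.7291  0.187 ]
 [ 0.665  -0.1064]] mean [0.5818 0.0653] sides [0.2996 0.2359 0.3004 0.2361]
yaws -12.343021020895762 -12.314927919876709 -12.34640550755482 -12.160601555288038
pad [0.5907 0.0508] yaw -12.491251869623138 span 0.040376506138980445 w [0.0639 0.065  0.0635 0.064 ]
rad [0.5701 0.163 ] yaw -12.34355454408318 span 0.07600643965625925 w [0.0653 0.067  0.0657 0.0658]
radio pocket corners [[0.5087 0.1438]
 [0.5217 0.2034]
 [0.6392 0.1212]
 [0.6449 0.1472]]
```

```bash
python3 -m creep '[[0.8,-0.6,0,0.6,1],[1.4,-1.4,0,0.6,1],[1.5,-2.4,0,0.6,1],[1.5,-3.4,0,0.6,1],[1.5,-4.4,0,0.6,1]]'; python3 -m creep '[[0,-1,0,0,1],[0,-1.7,0,0,1],[0,-1.7,0,0,1],[0,-1.7,0,0,1]]'; python3 m.py w3 radio:0.036
```

```text
clock: 3.88
position: [0.4513, -0.1888, 0.2999]
tool_rot: [3.141, 0.001, 2.842]
force: [0.8, 0.1, -0.4]
grip_width: 0.0854
finger_force: 0.0
clock: 4.38
position: [0.4218, -0.2845, 0.2994]
tool_rot: [3.141, 0.0, 2.841]
force: [0.3, 0.0, -0.8]
grip_width: 0.0855
finger_force: 0.0
[ 0.4218 -0.2845  0.2994] [3.1411 0.0002 2.8408] 4.375
radio 0.65 rect [ 481.853  -411.0939] [ 60.6816 168.9639] 70.00753021240234 px [159.712 175.182 215.32  305.004]
radio 0.63 rect [ 438.156  -604.9608] [104.0563  72.6938] 12.211370468139648 px [  0.    212.52   68.32  295.008]
```

View pics/w3.png

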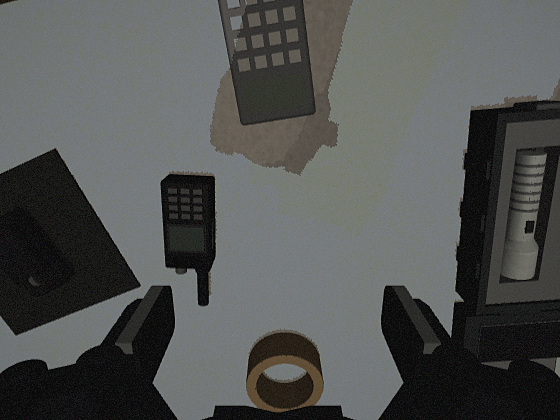

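The radio is at about (188,222), body (163..214, 178..268), antenna tip (204,303). The calculator, tape and mouse are clear of it. I'll go above it and look once more from closer.

```bash
python3 -m creep '[[-0.5,-0.6,0.5,0.2,1],[-0.9,-1.1,1.1,0.35,1],[-1.4,-1.65,1.67,0.35,1],[-1.4,-1.65,1.67,0.35,1],[-1.4,-1.65,1.67,0.35,1]]'; python3 m.py w4 radio:0.036;  python3 -c "
import cv2;a=cv2.imread('pics/w4.png');cv2.imwrite('pics/w4c.png',cv2.resize(a[0:420,150:410],(520,600)if 0 else (371,600)))"
```

```text
clock: 5.1
position: [0.4725, -0.404, 0.1993]
tool_rot: [3.141, -0.0, 2.792]
force: [-0.8, -0.2, 0.5]
grip_width: 0.0855
finger_force: 0.0
[ 0.4725 -0.404   0.1993] [ 3.1412 -0.0002  2.7918] 5.1
radio 0.83 rect [ 484.0374 -415.2194] [ 56.0865 162.6459] 70.08042907714844 px [233.912 107.016 303.128 292.32 ]
```

View pics/w4.png

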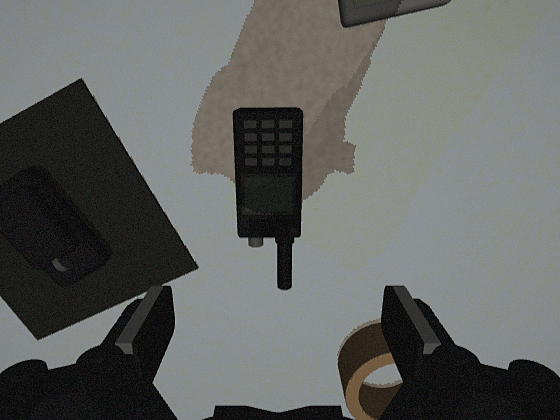

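The radio now lies straight in view: body corners about (233,108), (303,108), (301,237), (238,237), antenna tip (285,289).

Run:
```python
from h import *
np.set_printoptions(precision=4,suppress=True)
C=cam("wrist"); c=ray(C,[(233,108),(303,108),(301,237),(238,237)],.036)[:,:2]
print(c.mean(0),np.linalg.norm(c-np.roll(c,-1,0),axis=1),[np.degrees(np.arctan2(*(b-a)[::-1])) for a,b in((c[0],c[3]),(c[1],c[2]))])
m=max(silhouettes("wrist","radio"),key=lambda d:d["p"])["mask"];
for r in range(108,245,12):
    x=np.nonzero(m[r])[0]; p=ray(C,[(x.min()-.5,r),(x.max()+.5,r)],.036)[:,:2]; print(r,x.min(),x.max(),p.mean(0),np.linalg.norm(p[0]-p[1]))
```

```text
[ 0.46   -0.4058] [0.0549 0.1098 0.0556 0.1098] [np.float64(-19.962762909194183), np.float64(-19.58559399755699)]
108 237 300 [ 0.4085 -0.3869] 0.05019539808787358
120 232 302 [ 0.4166 -0.3912] 0.05627060260885127
132 233 302 [ 0.4255 -0.3941] 0.056066600475747234
144 234 302 [ 0.4346 -0.397 ] 0.05585822364822296
156 234 301 [ 0.4436 -0.4008] 0.05564560924601935
168 235 301 [ 0.4531 -0.4039] 0.055428052018955114
180 235 301 [ 0.4627 -0.4075] 0.05604226775304559
192 236 301 [ 0.4726 -0.4108] 0.05582427925570686
204 236 301 [ 0.4826 -0.4145] 0.05645690484884261
216 237 300 [ 0.4928 -0.4183] 0.055373607971531166
228 237 300 [ 0.5033 -0.4222] 0.05601567895071265
240 248 293 [ 0.5146 -0.4245] 0.04073314278286491
```

```bash
python3 -m creep '[[0.18,-0.11,0.8,0,1],[0.18,-0.11,1.6,0,1],[0.18,-0.11,2.3,0,1],[0.18,-0.11,2.82,0,1],[0.18,-0.11,2.82,0,1]]'; python3 -m creep '[[0,0,0,0,0.6],[0,0,0,0,0.45],[0,0,0,0,0.45],[0,0,0,0,0.45],[0,0,0,0,0.45]]' 50; python3 m.py w5
```

```text
clock: 5.88
position: [0.4593, -0.4064, 0.0292]
tool_rot: [3.141, -0.002, 2.791]
force: [0.5, -0.2, 0.7]
grip_width: 0.0854
finger_force: 0.0
clock: 6.5
position: [0.4606, -0.408, 0.0321]
tool_rot: [-3.141, 0.003, 2.791]
force: [-2.5, 3.0, 14.2]
grip_width: 0.0545
finger_force: 50.7
[ 0.4606 -0.408   0.0321] [-3.1411  0.0026  2.7909] 6.5
```

```bash
python3 -m creep '[[0,0,-0.4,0,0.45],[0,0,-1.2,0,0.45],[0,0,-2.0,0,0.45],[0,0,-2.8,0,0.45],[0,0,-2.8,0,0.45]]'; python3 m.py w5 radio:0.2
```

```text
clock: 7.18
position: [0.4609, -0.4086, 0.2025]
tool_rot: [-3.14, 0.007, 2.791]
force: [-0.2, 0.2, -3.1]
grip_width: 0.0544
finger_force: 55.7
[ 0.4609 -0.4086  0.2025] [-3.14    0.0069  2.7906] 7.175
radio 0.75 rect [ 463.4546 -408.0793] [ 58.2433 125.4802] 70.12950134277344 px [202.328 153.006 353.416 409.206]
```

View pics/w5.png

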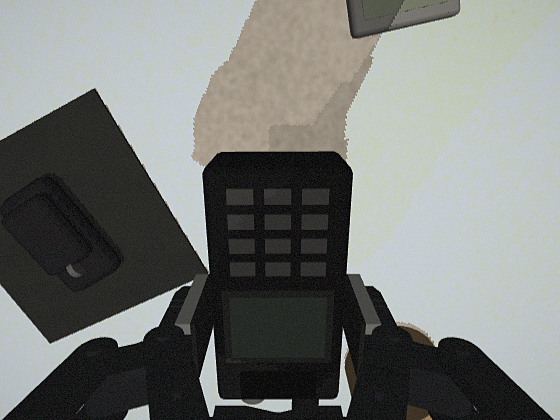

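The radio is held level and centred between the pads: near edge at row 153, columns 203 to 353. Now to the case.

```bash
python3 - <<'E'
from h import *
C=cam("wrist");s=status.observe();Rm=R.from_euler('xyz',s["tool_rot"]).as_matrix()
print(((ray(C,[(205,153),(351,153),(216,398),(340,398)],.2065)-s["position"])@Rm).round(4))
E
python3 -m creep '[[0.1,0.6,0,0,0.45],[0.2,1.4,0,-0.2,0.45],[0.35,2.3,0,-0.4,0.45],[0.5,3.2,0,-0.6,0.45],[0.7,4.1,0,-0.8,0.45]]'; python3 -m creep '[[0.1,0.9,0,-0.1,0.45],[0.3,1.8,0,-0.17,0.45],[0.5,2.7,0,-0.17,0.45],[0.7,3.6,0,-0.17,0.45],[0.8,4.5,0,-0.17,0.45]]';python3 -m creep '[[0,0.5,0,0,0.45],[0,0.5,0,0,0.45],[0,0.5,0,0,0.45]]'
cat > g.py <<'E'
from h import *
import sys
x,y,yaw=map(float,sys.argv[1:4]); s=status.observe(); t=s["tool_rot"][2]; d=np.array([x,y])-s["position"][:2]
tw=(np.degrees(t)-180-yaw+180)%360-180
print("pos",s["position"].round(4),"F",s["force"].round(1),"units x %.3f y %.3f twist %.3f"%((d@[np.cos(t),np.sin(t)])/.06,(d@[-np.sin(-t+0)*-1*-1,0] if 0 else d@[np.sin(t),-np.cos(t)])/.06,tw/8))
E
python3 g.py 0.5701 0.163 -12.35
```

```text
[[ 0.0616 -0.0237 -0.0081]
 [ 0.0616  0.0268 -0.0081]
 [-0.0474 -0.0258 -0.0079]
 [-0.0473  0.0292 -0.0079]]
clock: 7.9
position: [0.5044, -0.1601, 0.1968]
tool_rot: [-3.141, -0.002, 2.903]
force: [0.3, 0.3, -3.3]
grip_width: 0.054
finger_force: 55.7
clock: 8.52
position: [0.5212, 0.1134, 0.197]
tool_rot: [-3.141, -0.002, 2.926]
force: [1.2, 0.6, -2.2]
grip_width: 0.0543
finger_force: 55.7
clock: 8.9
position: [0.528, 0.1401, 0.1971]
tool_rot: [-3.14, -0.001, 2.926]
force: [0.4, -0.1, -2.1]
grip_width: 0.0544
finger_force: 55.7
pos [0.528  0.1401 0.1971] F [ 0.4 -0.1 -2.1] units x -0.604 y 0.524 twist -0.003
```

```bash
python3 -m creep '[[-0.3,0.26,0,0,0.45],[-0.6,0.52,0,0,0.45],[-0.6,0.52,0,0,0.45],[-0.6,0.52,0,0,0.45]]'
python3 - <<'E'
from h import *
C=cam("wrist");s=status.observe();Rm=R.from_euler('xyz',s["tool_rot"]).as_matrix()
im=grab_frame("wrist");cv2.imwrite("pics/w6.png",im)
m=silhouettes("wrist","radio")[0]["mask"]
r=np.nonzero(m[:,270:285].any(1))[0];print("rows",r.min(),r.max(),s["position"],s["tool_rot"])
for row in (180,200,220,240):
    x=np.nonzero(m[row])[0]; print(row,x.min(),x.max(),((ray(C,[(x.min(),row),(x.max(),row)],s["position"][2]+.004)-s["position"])@Rm).round(4)[:,:2].tolist())
print(((ray(C,[(277,r.min()),(277,r.max())],s["position"][2]+.004)-s["position"])@Rm).round(4))
cv2.imwrite("pics/w6c.png",im[120:420,150:410])
E
```

```text
clock: 9.4
position: [0.5699, 0.1624, 0.1975]
tool_rot: [-3.141, -0.001, 2.925]
force: [-0.7, 0.2, -2.5]
grip_width: 0.0543
finger_force: 55.7
rows 152 399 [0.56987613 0.16240555 0.19753813] [-3.14070731e+00 -7.81670706e-04  2.92473596e+00]
180 203 351 [[0.0507, -0.026], [0.0508, 0.0281]]
200 203 349 [[0.0431, -0.0265], [0.0432, 0.0279]]
220 207 349 [[0.0351, -0.0255], [0.0352, 0.0284]]
240 207 348 [[0.0269, -0.026], [0.027, 0.0285]]
[[ 0.061   0.0011 -0.004 ]
 [-0.0521  0.0011 -0.004 ]]
```

View pics/w6.png

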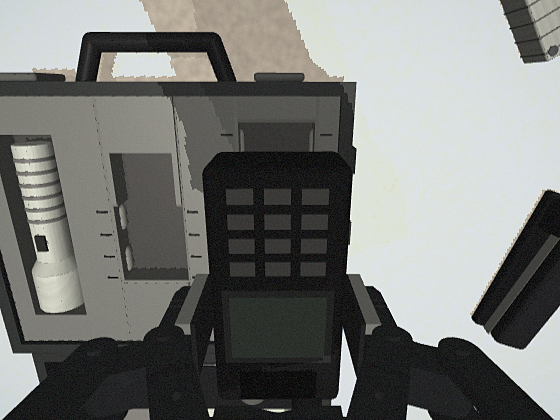

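```bash
python3 - <<'E'
from h import *
C=cam("wrist");s=status.observe();Rm=R.from_euler('xyz',s["tool_rot"]).as_matrix()
print(((ray(C,[(240,122),(313,122),(233,134),(319,134)],.05)-s["position"])@Rm).round(4))
E
python3 -m creep '[[-0.03,0,0.6,0,0.45],[-0.07,0,1.2,0,0.45],[-0.07,0,1.7,0,0.45],[-0.07,0,1.7,0,0.45],[-0.07,0,1.7,0,0.45]]'; python3 m.py w7 radio:0.1; python3 g.py 0.5701 0.163 -12.35
```

```text
[[ 0.0572 -0.0271  0.1479]
 [ 0.0572  0.0277  0.1479]
 [ 0.0483 -0.0327  0.1479]
 [ 0.0484  0.0325  0.1479]]
clock: 10.12
position: [0.5749, 0.1627, 0.0971]
tool_rot: [3.141, 0.001, 2.926]
force: [0.2, -0.5, -1.1]
grip_width: 0.0545
finger_force: 55.6
[0.5749 0.1627 0.0971] [3.1411 0.001  2.9259] 10.125
radio 0.94 rect [574.1855 164.1826] [ 55.2796 119.7497] 77.86454772949219 px [201.712 152.208 353.92  407.106]
radio 0.38 rect [557.9774 132.8849] [151.9946 194.218 ] 63.712120056152344 px [  0.      2.394 400.008 420.   ]
pos [0.5752 0.1629 0.0974] F [-0.4 -0.1 -2.7] units x 0.083 y -0.017 twist -0.000
```

View pics/w7.png

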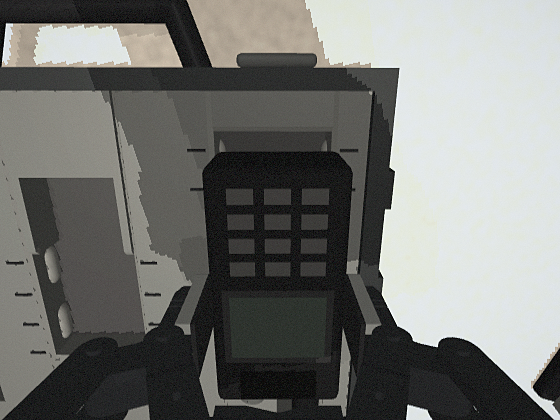

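Run:
```python
from h import *
C=cam("wrist");s=status.observe();Rm=R.from_euler('xyz',s["tool_rot"]).as_matrix()
f=lambda p,z:((ray(C,p,z)-s["position"])@Rm).round(4)[:,:2]
print("ticks",f([(206,150),(341,150),(341,189),(205,189)],.05).tolist())
print("mouth",f([(215,131),(332,131)],.05).tolist())
p=s["position"][2]
for t in (.004,.008): print("radio",f([(203,180),(351.5,180),(277,152),(277,399)],p+t).tolist())
```

```text
ticks [[0.0531, -0.0342], [0.0531, 0.0326], [0.0331, 0.0338], [0.0331, -0.036]]
mouth [[0.0623, -0.0293], [0.0624, 0.0277]]
radio [[0.0508, -0.026], [0.0508, 0.0283], [0.0611, 0.0011], [-0.0523, 0.0011]]
radio [[0.0518, -0.0251], [0.0518, 0.0274], [0.0618, 0.0011], [-0.0481, 0.0011]]
```

```bash
python3 -m creep '[[0,-0.03,0,0,0.45],[0,-0.03,0.15,0,0.45],[0,-0.03,0.25,0,0.45],[0,-0.03,0.25,0,0.45]]'; python3 -m creep '[[0,0,0.06,0,0.45],[0,0,0.12,0,0.45],[0,0,0.12,0,0.45]]'; python3 -m creep '[[0,0,0.06,0,0.45],[0,0,0.12,0,0.45],[0,0,0.12,0,0.45]]'
```

```text
clock: 10.72
position: [0.5738, 0.1611, 0.0803]
tool_rot: [-3.141, -0.001, 2.926]
force: [-1.5, 0.8, 0.9]
grip_width: 0.0544
finger_force: 56.0
clock: 11.1
position: [0.5724, 0.1615, 0.0737]
tool_rot: [-3.141, -0.003, 2.927]
force: [-15.4, 1.6, 13.9]
grip_width: 0.0544
finger_force: 59.4
clock: 11.48
position: [0.5723, 0.1611, 0.0666]
tool_rot: [-3.141, -0.004, 2.927]
force: [-17.2, -0.6, 14.1]
grip_width: 0.0539
finger_force: 64.3
```

```bash
python3 -m creep '[[0.04,0,0,0,0.45],[0.04,0,0,0,0.45],[0.04,0,0,0,0.45]]'; python3 -m creep '[[0,0,0.05,0,0.45],[0,0,0.08,0,0.45],[0,0,0.08,0,0.45]]'
```

```text
clock: 11.85
position: [0.5719, 0.1612, 0.0669]
tool_rot: [-3.141, 0.0, 2.926]
force: [-4.7, -3.0, 8.5]
grip_width: 0.0543
finger_force: 63.5
clock: 12.22
position: [0.5714, 0.1615, 0.0639]
tool_rot: [3.141, -0.001, 2.926]
force: [-21.0, -4.0, 48.5]
grip_width: 0.0544
finger_force: 69.1
```

```bash
python3 -m creep '[[0.02,0,-0.08,0,0.45],[0.02,0,-0.08,0,0.45],[0.02,0,-0.08,0,0.7],[0.02,0,-0.08,0,0.75],[0.02,0,-0.08,0,0.75]]'; python3 -m creep '[[0,0,-0.4,0,0.8],[0,0,-1.0,0,0.8],[0,0,-1.6,0,0.8],[0,0,-1.6,0,0.8],[0,0,-1.6,0,0.8]]';python3 m.py w8 radio:0.065
```

```text
clock: 12.85
position: [0.5705, 0.1619, 0.0663]
tool_rot: [-3.142, -0.0, 2.926]
force: [0.6, -0.5, 0.5]
grip_width: 0.0634
finger_force: 0.0
clock: 13.48
position: [0.5703, 0.1619, 0.162]
tool_rot: [-3.141, -0.0, 2.926]
force: [-0.0, -1.3, -0.1]
grip_width: 0.0685
finger_force: 0.0
[0.5703 0.1619 0.162 ] [-3.1414 -0.0005  2.9263] 13.475
radio 0.91 rect [604.5739 155.0128] [ 60.5329 184.2951] 78.4473648071289 px [231.    130.494 325.024 367.92 ]
```

View pics/w8.png

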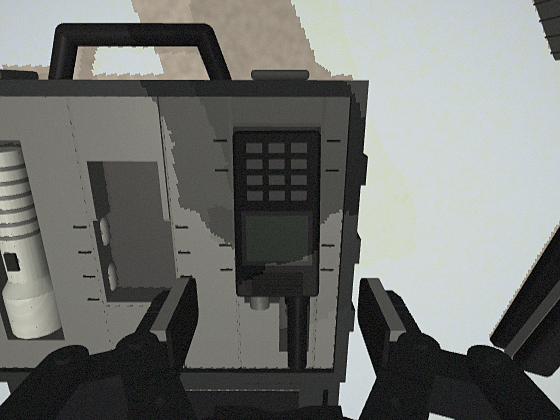

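The radio sits square in its pocket on the ribs, body (233..320, 131..292), antenna in its channel. Next I press the +x end with the fingers shut.

```bash
python3 -m creep '[[-0.3,0.02,0,0,0],[-0.62,0.02,0,0,0],[-0.62,0.02,0.3,0,0],[-0.62,0.02,0.8,0,0],[-0.62,0.02,1.3,0,0]]' 20; python3 -m creep '[[0,0,0.05,0,0],[0,0,0.1,0,0],[0,0,0.1,0,0]]'; python3 -m creep '[[0,0,0.05,0,0],[0,0,0.1,0,0],[0,0,0.1,0,0]]'; python3 g.py 0.6072 0.1549 -12.35
```

```text
clock: 14.2
position: [0.6064, 0.1553, 0.0827]
tool_rot: [-3.142, -0.001, 2.926]
force: [0.2, -0.1, -2.1]
grip_width: -0.0001
finger_force: 0.0
clock: 14.58
position: [0.6073, 0.1552, 0.079]
tool_rot: [3.141, 0.001, 2.926]
force: [0.8, -0.8, 0.3]
grip_width: -0.0001
finger_force: 0.0
clock: 14.95
position: [0.6073, 0.1551, 0.0726]
tool_rot: [3.141, 0.0, 2.926]
force: [-1.2, -0.5, 1.8]
grip_width: -0.0
finger_force: 0.4
pos [0.6073 0.1551 0.0726] F [-1.2 -0.5  1.8] units x 0.001 y -0.003 twist 0.000
```

```bash
python3 -m creep '[[0,0,0.03,0,0],[0,0,0.06,0,0],[0,0,0.06,0,0]]'; python3 -m creep '[[0,0,0.03,0,0],[0,0,0.06,0,0],[0,0,0.06,0,0]]'
```

```text
clock: 15.32
position: [0.6081, 0.1544, 0.07]
tool_rot: [3.141, 0.002, 2.925]
force: [-0.9, -3.2, 14.1]
grip_width: -0.0002
finger_force: 7.0
clock: 15.7
position: [0.6083, 0.1535, 0.0684]
tool_rot: [-3.142, 0.002, 2.925]
force: [-14.3, -10.3, 52.3]
grip_width: -0.0
finger_force: 24.8
```

```bash
python3 -m creep '[[0,0,-0.2,0,0],[0,0,-0.3,0,0],[0.6,0,-0.3,0,0],[1.25,0,-0.3,0,0],[1.25,0,-0.3,0,0]]';  python3 -m creep '[[0,0,0.1,0,0],[0,0,0.13,0,0],[0,0,0.13,0,0]]'; python3 -m creep '[[0,0,0.03,0,0],[0,0,0.06,0,0],[0,0,0.06,0,0]]';python3 g.py 0.533 0.1711 -12.35
```

```text
clock: 16.32
position: [0.5315, 0.1721, 0.0832]
tool_rot: [-3.141, -0.002, 2.928]
force: [0.2, 1.0, 0.3]
grip_width: -0.0002
finger_force: 0.0
clock: 16.7
position: [0.5342, 0.1707, 0.0751]
tool_rot: [-3.141, -0.0, 2.926]
force: [0.8, -0.5, -0.1]
grip_width: 0.0
finger_force: 0.0
clock: 17.08
position: [0.5339, 0.1711, 0.0719]
tool_rot: [3.142, -0.0, 2.926]
force: [-0.5, 0.5, 0.9]
grip_width: 0.0005
finger_force: 0.5
pos [0.5339 0.1711 0.0719] F [-0.5  0.5  0.9] units x 0.015 y -0.003 twist 0.000
```

```bash
for i in 1; do python3 -m creep '[[0,0,0.03,0,0],[0,0,0.03,0,0]]'; python3 -m creep '[[0,0,0.03,0,0],[0,0,0.03,0,0]]'; python3 -m creep '[[0,0,0.02,0,0],[0,0,0.02,0,0]]'; done
```

```text
clock: 17.32
position: [0.5337, 0.1713, 0.0701]
tool_rot: [3.142, -0.001, 2.926]
force: [-2.4, 1.2, 3.4]
grip_width: 0.0003
finger_force: 1.5
clock: 17.58
position: [0.5335, 0.1711, 0.0683]
tool_rot: [-3.141, -0.001, 2.926]
force: [-4.2, 0.4, 6.5]
grip_width: 0.0001
finger_force: 2.5
clock: 17.82
position: [0.5333, 0.1704, 0.0673]
tool_rot: [-3.141, -0.001, 2.926]
force: [-7.8, -3.3, 14.5]
grip_width: -0.0003
finger_force: 7.0
```

```bash
python3 -m creep '[[0,0,0.02,0,0],[0,0,0.02,0,0]]'; python3 -m creep '[[0,0,0.02,0,0],[0,0,0.02,0,0]]'
```

```text
clock: 18.08
position: [0.5332, 0.1696, 0.0665]
tool_rot: [-3.14, -0.001, 2.925]
force: [-11.1, -8.3, 26.2]
grip_width: 0.0003
finger_force: 12.6
clock: 18.32
position: [0.5331, 0.169, 0.066]
tool_rot: [-3.139, -0.002, 2.925]
force: [-16.4, -12.6, 42.4]
grip_width: 0.0002
finger_force: 21.2
```

```bash
python3 -m creep '[[0,0,-0.2,0,0],[0,0,-0.3,0,0],[-0.6,0,-0.3,0,0],[-1.25,0,-0.3,0,0],[-1.25,0,-0.3,0,0]]';  python3 -m creep '[[0,0,0.1,0,0],[0,0,0.2,0,0],[0,0,0.2,0,0]]'; python3 -m creep '[[0,0,0.03,0,0],[0,0,0.03,0,0]]';python3 g.py 0.6072 0.1549 -12.35;  python3 -m creep '[[0,0,0.03,0,0],[0,0,0.03,0,0]]'
```

```text
clock: 18.95
position: [0.6093, 0.1539, 0.0825]
tool_rot: [-3.141, 0.002, 2.924]
force: [-0.3, -1.4, -0.6]
grip_width: 0.0001
finger_force: 0.0
clock: 19.32
position: [0.6064, 0.1553, 0.0701]
tool_rot: [-3.141, -0.001, 2.927]
force: [-0.5, 0.1, 0.6]
grip_width: 0.0
finger_force: 0.0
clock: 19.58
position: [0.6071, 0.1551, 0.0689]
tool_rot: [3.142, -0.0, 2.926]
force: [0.7, -0.4, -0.4]
grip_width: 0.0002
finger_force: 0.0
pos [0.6071 0.1551 0.0689] F [ 0.7 -0.4 -0.4] units x -0.002 y -0.003 twist 0.001
clock: 19.82
position: [0.6071, 0.155, 0.067]
tool_rot: [-3.141, -0.0, 2.926]
force: [-0.0, -1.0, 0.9]
grip_width: 0.0001
finger_force: 0.0
```

```bash
python3 -m creep '[[0,0,0.02,0,0],[0,0,0.02,0,0]]';python3 -m creep '[[0,0,0.02,0,0],[0,0,0.02,0,0]]'; python3 -m creep '[[0,0,0.02,0,0],[0,0,0.02,0,0]]'
```

```text
clock: 20.08
position: [0.6073, 0.155, 0.0662]
tool_rot: [3.141, 0.0, 2.926]
force: [-2.6, -0.7, 6.3]
grip_width: -0.0001
finger_force: 2.6
clock: 20.32
position: [0.6074, 0.155, 0.066]
tool_rot: [3.141, 0.0, 2.926]
force: [-8.6, -2.2, 24.5]
grip_width: -0.0001
finger_force: 12.3
clock: 20.58
position: [0.6074, 0.155, 0.0659]
tool_rot: [3.141, 0.0, 2.926]
force: [-15.7, -2.8, 44.0]
grip_width: -0.0002
finger_force: 22.1
```

```bash
python3 -m creep '[[0,0,-0.8,0,0],[0,0,-1.6,0,0.5],[0.4,0.5,-2.2,0,1],[1.0,1.2,-2.2,-1.0,1],[1.6,2.0,-2.2,-2.0,1]]';  python3 -m creep '[[0.9,0.5,0,-1.0,1],[1.7,0.9,0,-2,1],[1.7,0.9,0,-2,1],[1.7,0.9,0,-2,1]]'; python3 g.py 0.49 0.40 19.6; python3 m.py w9 padlock:0.03
```

```text
clock: 21.2
position: [0.5385, 0.2939, 0.1962]
tool_rot: [3.141, 0.001, -3.074]
force: [0.1, 1.3, 0.5]
grip_width: 0.0724
finger_force: 0.0
clock: 21.7
position: [0.4343, 0.34, 0.1957]
tool_rot: [-3.141, 0.001, -2.799]
force: [0.8, -0.7, -0.2]
grip_width: 0.0853
finger_force: 0.0
pos [0.4343 0.34   0.1957] F [ 0.8 -0.7 -0.2] units x -1.209 y 0.631 twist 0.001
[0.4343 0.34   0.1957] [-3.1415  0.0006 -2.7994] 21.7
padlock 0.65 rect [558.3436 186.074 ] [259.7661 124.8843] 5.709751129150391 px [  1.904  99.288 151.2   369.096]
```

```bash
python3 -m creep '[[-0.6,0.3,0,0,1],[-1.2,0.63,0,0,1],[-1.2,0.63,0,0,1],[-1.2,0.63,0,0,1]]'; python3 m.py w10 padlock:0.03
python3 - <<'E'
from h import *
C=cam("wrist");m=silhouettes("wrist","padlock")[0]["mask"]; ys=np.nonzero(m.any(1))[0]; print(ys.min(),ys.max())
for r in range(ys.min(),ys.max(),10):
    x=np.nonzero(m[r])[0]; p=ray(C,[(x.min()-.5,r),(x.max()+.5,r)],.03)[:,:2]; print(r,x.min(),x.max(),p.mean(0).round(4),np.linalg.norm(p[0]-p[1]).round(4))
E
```

```text
clock: 22.3
position: [0.4893, 0.3989, 0.195]
tool_rot: [-3.141, -0.001, -2.8]
force: [0.0, -0.1, 0.2]
grip_width: 0.0854
finger_force: 0.0
[0.4893 0.3989 0.195 ] [-3.1408 -0.0008 -2.8001] 22.3
padlock 0.66 rect [457.617  393.5071] [104.6181  54.8327] 19.057926177978516 px [251.608  85.68  317.8   212.016]
padlock 0.63 rect [507.0969 577.6683] [157.9345 111.5016] 84.52574157714844 px [384.384 197.19  555.296 330.12 ]
84 212
84 277 287 [0.4087 0.3744] 0.0085
94 263 304 [0.4152 0.378 ] 0.0327
104 260 308 [0.4221 0.3809] 0.0385
114 258 310 [0.4293 0.3835] 0.042
124 258 310 [0.4365 0.3862] 0.0423
134 255 311 [0.4442 0.3881] 0.0459
144 251 317 [0.4515 0.3916] 0.0544
154 251 317 [0.4591 0.3944] 0.0549
164 251 317 [0.4669 0.3972] 0.0554
174 251 315 [0.4752 0.3993] 0.0543
184 251 315 [0.4832 0.4023] 0.0548
194 252 315 [0.4913 0.4056] 0.0544
204 253 315 [0.4996 0.4091] 0.0541
```

```bash
python3 g.py 0.475 0.3995 19.8
```

```text
pos [0.4889 0.3992 0.1957] F [ 0.  -0.6  0. ] units x 0.217 y 0.082 twist -0.024
```

```bash
python3 -m creep '[[0.22,0.08,0.8,0,1],[0.22,0.08,1.6,0,1],[0.22,0.08,2.3,0,1],[0.22,0.08,2.86,0,1],[0.22,0.08,2.86,0,1]]'; python3 -m creep '[[0,0,0,0,0.6],[0,0,0,0,0.4],[0,0,0,0,0.4],[0,0,0,0,0.4],[0,0,0,0,0.4]]' 60; python3 g.py 0.475 0.3995 19.8; python3 -m creep '[[0,0,-0.4,0,0.4],[0,0,-1.2,0,0.4],[0,0,-2.0,0,0.4],[0,0,-2.8,0,0.4],[0,0,-2.8,0,0.4]]'
python3 - <<'E'
from h import *
C=cam("wrist");s=status.observe();Rm=R.from_euler('xyz',s["tool_rot"]).as_matrix()
im=grab_frame("wrist");cv2.imwrite("pics/w11.png",im)
for d in silhouettes("wrist","padlock")[:1]:
    m=d["mask"]; ys=np.nonzero(m.any(1))[0]; print(d["p"],ys.min(),ys.max(),s["position"],s["tool_rot"])
    for r in range(ys.min(),ys.max()+1,12):
        x=np.nonzero(m[r])[0]; print(r,x.min(),x.max(),((ray(C,[(x.min(),r),(x.max(),r)],s["position"][2]+.006)-s["position"])@Rm).round(4)[:,:2].tolist())
E
```

```text
clock: 23.08
position: [0.4738, 0.3988, 0.0223]
tool_rot: [-3.14, -0.003, -2.799]
force: [0.2, 0.2, 0.9]
grip_width: 0.0855
finger_force: 0.0
clock: 23.7
position: [0.4757, 0.4005, 0.0261]
tool_rot: [3.141, 0.002, -2.799]
force: [-2.6, -2.6, 15.5]
grip_width: 0.0521
finger_force: 61.4
pos [0.4757 0.4005 0.0261] F [-2.6 -2.6 15.5] units x 0.016 y -0.012 twist -0.020
clock: 24.32
position: [0.4762, 0.4011, 0.1965]
tool_rot: [3.139, 0.006, -2.799]
force: [0.5, 0.3, -4.8]
grip_width: 0.0523
finger_force: 66.5
0.55 117 363 [0.47622696 0.40111802 0.19652093] [ 3.13855038  0.00632924 -2.7988314 ]
117 260 270 [[0.0729, -0.0054], [0.0729, -0.002]]
129 245 311 [[0.0689, -0.0106], [0.0689, 0.012]]
141 231 324 [[0.0648, -0.0156], [0.0648, 0.0166]]
153 228 327 [[0.0606, -0.0168], [0.0606, 0.0179]]
165 225 330 [[0.0563, -0.018], [0.0564, 0.0191]]
177 224 331 [[0.052, -0.0186], [0.052, 0.0197]]
189 224 331 [[0.0475, -0.0188], [0.0475, 0.0199]]
201 225 330 [[0.043, -0.0187], [0.043, 0.0198]]
213 218 337 [[0.0383, -0.0215], [0.0383, 0.0226]]
225 212 343 [[0.0335, -0.024], [0.0335, 0.0251]]
237 208 347 [[0.0286, -0.0258], [0.0287, 0.0269]]
249 208 347 [[0.0236, -0.0261], [0.0236, 0.0273]]
261 211 344 [[0.0185, -0.0252], [0.0185, 0.0264]]
273 211 345 [[0.0133, -0.0256], [0.0133, 0.0271]]
285 214 342 [[0.0079, -0.0247], [0.0079, 0.0263]]
297 215 340 [[0.0024, -0.0246], [0.0024, 0.0258]]
309 215 340 [[-0.0033, -0.0249], [-0.0033, 0.0261]]
321 216 340 [[-0.0091, -0.0248], [-0.0091, 0.0265]]
333 215 339 [[-0.015, -0.0256], [-0.0151, 0.0264]]
345 216 339 [[-0.0211, -0.0255], [-0.0212, 0.0267]]
357 217 338 [[-0.0274, -0.0254], [-0.0275, 0.0266]]
```

```bash
python3 -m creep '[[0,-0.6,0,0,0.4],[0,-1.4,0,0,0.4],[0,-2.2,0,0,0.4],[0.1,-3.0,0,0,0.4],[0.1,-3.7,0,0,0.4]]'; python3 -m creep '[[0,-0.7,0,0.9,0.4],[0,-1.4,0,1.9,0.4],[0.05,-2.0,0,2.9,0.4],[0.07,-2.4,0,4,0.4],[0.07,-2.4,0,4,0.4]]'; python3 -m creep '[[0,0,0,0,0.4],[0,0,0,0,0.4]]'; python3 g.py 0.5906 0.0502 -12.35
```

```text
clock: 25.05
position: [0.5433, 0.1868, 0.1906]
tool_rot: [-3.141, -0.002, -2.799]
force: [0.6, 0.5, -4.3]
grip_width: 0.052
finger_force: 66.4
clock: 25.68
position: [0.5879, 0.0498, 0.1906]
tool_rot: [-3.14, -0.002, 2.922]
force: [-0.1, 0.3, -5.1]
grip_width: 0.0519
finger_force: 66.5
clock: 25.92
position: [0.588, 0.0529, 0.1915]
tool_rot: [3.142, -0.001, 2.928]
force: [0.6, -0.5, -4.0]
grip_width: 0.0517
finger_force: 66.5
pos [0.588  0.0529 0.1915] F [ 0.6 -0.5 -4. ] units x -0.052 y -0.034 twist 0.017
```

```bash
python3 -m creep '[[-0.05,-0.03,0.6,0.02,0.4],[-0.05,-0.03,1.2,0.02,0.4],[-0.05,-0.03,1.7,0.02,0.4],[-0.05,-0.03,1.7,0.02,0.4],[-0.05,-0.03,1.7,0.02,0.4]]'; python3 g.py 0.5906 0.0502 -12.35; python3 m.py w12; python3 -c "
import cv2;a=cv2.imread('pics/w12.png');cv2.imwrite('pics/w12c.png',cv2.resize(a[100:400,80:480],(800,600),interpolation=2))"
```

```text
clock: 26.55
position: [0.5915, 0.0498, 0.091]
tool_rot: [3.141, 0.001, 2.924]
force: [0.5, -1.0, -4.1]
grip_width: 0.0521
finger_force: 66.4
pos [0.5915 0.0498 0.091 ] F [ 0.5 -1.  -4.1] units x 0.015 y 0.003 twist -0.015
[0.5915 0.0498 0.091 ] [3.1412 0.001  2.9239] 26.55
```

View pics/w12c.png

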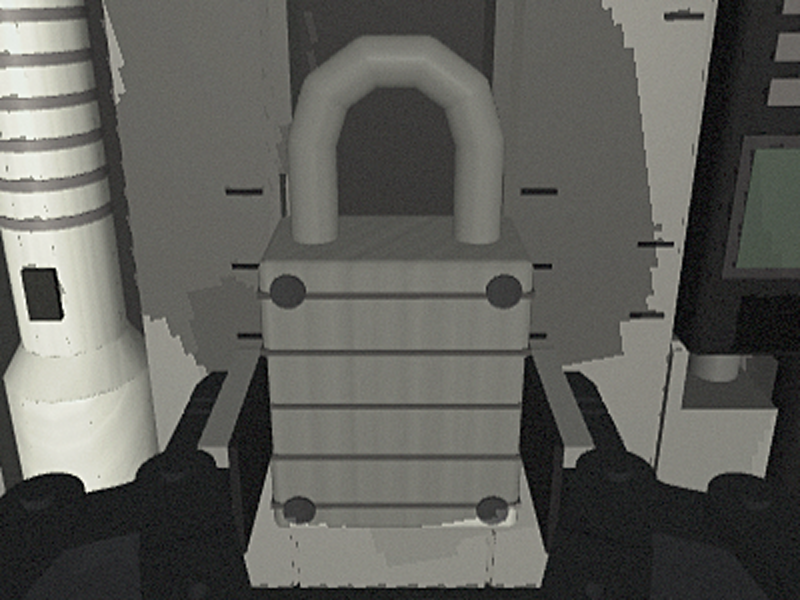

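The padlock is over its pocket: rib ticks at rows 191, 266 and 336 (columns 263 and 521), body 262 to 530, shackle middle at 395. It is about 1 mm off to the side at most.

```bash
python3 - <<'E'
from h import *
C=cam("wrist");s=status.observe();Rm=R.from_euler('xyz',s["tool_rot"]).as_matrix()
f=lambda p,z:((ray(C,np.array(p,float)/2+[80,100],z)-s["position"])@Rm).round(4)[:,:2].tolist()
print("ticks",f([(263,191),(521,191),(257,266),(532,266),(260,336)],.05))
for t in(.004,.007):print("pad",f([(262,264),(530,264),(396,525)],s["position"][2]+t))
E
python3 -m creep '[[0,-0.01,0.1,-0.015,0.4],[0,-0.01,0.2,-0.015,0.4],[0,-0.01,0.25,-0.015,0.4],[0,-0.01,0.25,-0.015,0.4]]'; python3 -m creep '[[0,0,0.05,0,0.4],[0,0,0.1,0,0.4],[0,0,0.1,0,0.4]]'
```

```text
ticks [[0.0314, -0.0317], [0.0315, 0.0327], [0.0112, -0.0345], [0.0112, 0.0367], [-0.0091, -0.0349]]
pad [[0.0303, -0.0243], [0.0303, 0.0272], [-0.0316, 0.0015]]
pad [[0.0315, -0.0237], [0.0316, 0.0266], [-0.0289, 0.0015]]
clock: 27.1
position: [0.5907, 0.0489, 0.0746]
tool_rot: [-3.141, -0.0, 2.925]
force: [0.1, 0.8, -4.6]
grip_width: 0.052
finger_force: 66.4
clock: 27.48
position: [0.5897, 0.0494, 0.0698]
tool_rot: [3.141, -0.002, 2.926]
force: [-16.0, 2.3, 24.1]
grip_width: 0.0519
finger_force: 72.3
```

```bash
python3 -m creep '[[0.03,0,-0.03,0,0.4],[0.04,0,-0.03,0,0.4],[0.04,0,-0.03,0,0.4]]'; python3 -m creep '[[0,0,0.05,0,0.4],[0,0,0.1,0,0.4],[0,0,0.1,0,0.4]]'
```

```text
clock: 27.85
position: [0.5884, 0.0495, 0.0705]
tool_rot: [-3.141, -0.0, 2.925]
force: [-0.0, -0.4, -4.0]
grip_width: 0.0521
finger_force: 69.2
clock: 28.22
position: [0.5883, 0.0494, 0.0643]
tool_rot: [-3.141, -0.001, 2.925]
force: [0.1, -0.5, -4.0]
grip_width: 0.052
finger_force: 69.2
```

```bash
python3 -m creep '[[0,0,0,0,0.7],[0,0,0,0,0.75],[0,0,0,0,0.75]]'; python3 -m creep '[[0,0,-0.4,0,0.8],[0,0,-1.0,0,0.8],[0,0,-1.0,0,0],[0,0,-1.0,0,0],[0,0,-1.0,0,0]]' 20; python3 g.py 0.6102 0.0465 -12.35; python3 m.py w13 padlock:0.064
```

```text
clock: 28.6
position: [0.5886, 0.0495, 0.0649]
tool_rot: [3.141, 0.0, 2.925]
force: [0.4, 0.3, 0.5]
grip_width: 0.064
finger_force: 0.0
clock: 29.22
position: [0.588, 0.0495, 0.1239]
tool_rot: [-3.141, -0.001, 2.925]
force: [-0.3, -0.5, 0.5]
grip_width: 0.0142
finger_force: 0.0
pos [0.588  0.0495 0.1239] F [-0.3 -0.5  0.5] units x -0.372 y 0.031 twist -0.004
[0.588  0.0495 0.1239] [-3.1411 -0.0012  2.9254] 29.225
padlock 0.8 rect [570.7184  54.6936] [ 54.4778 106.0672] 77.78681945800781 px [228.2   109.704 325.92  293.706]
```

```bash
python3 -m creep '[[-0.37,0.01,0,0,0],[-0.37,0.01,0,0,0],[-0.37,0.01,0.4,0,0],[-0.37,0.01,0.76,0,0],[-0.37,0.01,0.76,0,0]]'; python3 -m creep '[[0,0,0.03,0,0],[0,0,0.05,0,0],[0,0,0.05,0,0]]'; python3 -m creep '[[0,0,0.03,0,0],[0,0,0.03,0,0]]'; python3 -m creep '[[0,0,0.02,0,0],[0,0,0.02,0,0]]'
```

```text
clock: 29.95
position: [0.6088, 0.0453, 0.0776]
tool_rot: [-3.14, -0.003, 2.925]
force: [-0.4, -0.3, -0.2]
grip_width: -0.0001
finger_force: 0.0
clock: 30.32
position: [0.6104, 0.0454, 0.0766]
tool_rot: [3.141, 0.001, 2.925]
force: [0.1, 0.1, -0.0]
grip_width: 0.0
finger_force: 0.0
clock: 30.58
position: [0.6104, 0.0453, 0.0744]
tool_rot: [3.141, 0.0, 2.925]
force: [0.4, 1.1, 1.2]
grip_width: -0.0
finger_force: 0.6
clock: 30.82
position: [0.6108, 0.0454, 0.0736]
tool_rot: [3.141, 0.001, 2.925]
force: [1.2, 1.2, 7.4]
grip_width: 0.0002
finger_force: 3.5
```

```bash
python3 -m creep '[[0,0,0.02,0,0],[0,0,0.02,0,0]]'; python3 -m creep '[[0,0,0.015,0,0],[0,0,0.015,0,0],[0,0,0.015,0,0]]'
```

```text
clock: 31.08
position: [0.6113, 0.0454, 0.0726]
tool_rot: [3.141, 0.002, 2.925]
force: [2.5, -0.9, 7.4]
grip_width: -0.0
finger_force: 3.7
clock: 31.45
position: [0.6115, 0.0455, 0.0718]
tool_rot: [3.141, 0.002, 2.925]
force: [2.9, 0.8, 7.8]
grip_width: -0.0
finger_force: 4.0
```

```bash
python3 -m creep '[[0,0,0.03,0,0],[0,0,0.03,0,0],[0,0,0.03,0,0]]'; python3 -m creep '[[0,0,0.03,0,0],[0,0,0.03,0,0],[0,0,0.03,0,0]]'; python3 -m creep '[[0,0,0.015,0,0],[0,0,0.015,0,0]]'
```

```text
clock: 31.82
position: [0.6118, 0.0465, 0.0702]
tool_rot: [3.139, 0.003, 2.926]
force: [4.5, 5.0, 9.1]
grip_width: 0.0
finger_force: 5.2
clock: 32.2
position: [0.6123, 0.0462, 0.0691]
tool_rot: [3.139, 0.004, 2.926]
force: [2.7, 4.9, 19.9]
grip_width: 0.0001
finger_force: 10.0
clock: 32.45
position: [0.6122, 0.0456, 0.0684]
tool_rot: [3.14, 0.004, 2.925]
force: [0.9, 0.3, 23.1]
grip_width: -0.0002
finger_force: 11.4
```

```bash
python3 -m creep '[[0,0,0.02,0,0],[0,0,0.02,0,0]]'; python3 -m creep '[[0,0,0.02,0,0],[0,0,0.02,0,0]]'
```

```text
clock: 32.7
position: [0.6107, 0.0442, 0.0663]
tool_rot: [-3.141, 0.001, 2.925]
force: [-4.3, -4.9, 17.2]
grip_width: 0.0
finger_force: 8.6
clock: 32.95
position: [0.6104, 0.0441, 0.066]
tool_rot: [-3.141, 0.001, 2.924]
force: [-13.4, -6.0, 37.8]
grip_width: 0.0002
finger_force: 18.7
```

```bash
python3 -m creep '[[0,0,-0.2,0,0],[0,0,-0.3,0,0],[0.35,0.01,-0.3,0,0],[0.65,0.01,-0.3,0,0],[0.65,0.01,-0.3,0,0]]'; python3 g.py 0.5712 0.0551 -12.35;  python3 -m creep '[[0,0,0.1,0,0],[0,0,0.1,0,0],[0,0,0.13,0,0]]'; python3 -m creep '[[0,0,0.03,0,0],[0,0,0.05,0,0],[0,0,0.05,0,0]]'; python3 -m creep '[[0,0,0.03,0,0],[0,0,0.03,0,0]]'; python3 -m creep '[[0,0,0.03,0,0],[0,0,0.03,0,0]]'
```

```text
clock: 33.58
position: [0.5716, 0.0547, 0.0822]
tool_rot: [3.142, -0.001, 2.926]
force: [0.7, -0.5, 0.7]
grip_width: -0.0
finger_force: 0.0
pos [0.5716 0.0547 0.0822] F [ 0.7 -0.5  0.7] units x 0.008 y 0.005 twist 0.001
clock: 33.95
position: [0.5726, 0.054, 0.0741]
tool_rot: [-3.141, 0.0, 2.925]
force: [0.9, 0.7, 0.3]
grip_width: -0.0002
finger_force: 0.0
clock: 34.33
position: [0.5723, 0.0543, 0.0712]
tool_rot: [-3.142, -0.0, 2.925]
force: [0.5, -0.3, 1.1]
grip_width: -0.0001
finger_force: 0.0
clock: 34.58
position: [0.5723, 0.0542, 0.0694]
tool_rot: [-3.142, -0.0, 2.925]
force: [0.4, 0.2, -0.6]
grip_width: -0.0002
finger_force: 0.0
clock: 34.83
position: [0.5722, 0.0543, 0.0676]
tool_rot: [-3.142, -0.0, 2.925]
force: [0.2, -0.0, 0.5]
grip_width: 0.0
finger_force: 0.0
```

```bash
python3 -m creep '[[0,0,0.02,0,0],[0,0,0.02,0,0]]'; python3 -m creep '[[0,0,0.02,0,0],[0,0,0.02,0,0]]'; python3 -m creep '[[0,0,0.02,0,0],[0,0,0.02,0,0]]'
```

```text
clock: 35.08
position: [0.5723, 0.0543, 0.0664]
tool_rot: [-3.142, -0.0, 2.925]
force: [0.3, 0.6, -0.5]
grip_width: 0.0
finger_force: 0.0
clock: 35.33
position: [0.5723, 0.0543, 0.066]
tool_rot: [3.141, 0.0, 2.925]
force: [-6.1, 0.2, 17.6]
grip_width: -0.0002
finger_force: 8.9
clock: 35.58
position: [0.5724, 0.0543, 0.0659]
tool_rot: [3.141, 0.0, 2.925]
force: [-13.7, 0.3, 40.8]
grip_width: 0.0
finger_force: 20.6
```

Both padlock ends are hard home at 0.066. I'll re-probe the padlock's +x end and the radio's -x end lightly, since each was pressed before its other end went down.

```bash
python3 -m creep '[[0,0,-0.2,0,0],[0,0,-0.3,0,0],[-0.35,0,-0.3,0,0],[-0.65,0,-0.3,0,0],[-0.65,0,-0.3,0,0]]'; python3 -m creep '[[0,0,0.15,0,0],[0,0,0.22,0,0],[0,0,0.25,0,0],[0,0,0.25,0,0]]';  python3 -m creep '[[0,0,0.03,0,0],[0,0,0.03,0,0]]'; python3 -m creep '[[0,0,0.02,0,0],[0,0,0.02,0,0]]'; python3 -m creep '[[0,0,-0.4,0,0],[0,0,-0.7,0,0],[0,0,-0.7,0,0]]'; python3 g.py 0.533 0.1711 -12.35
```

```text
clock: 36.2
position: [0.611, 0.0455, 0.0819]
tool_rot: [-3.141, 0.0, 2.925]
force: [0.3, -0.7, 0.6]
grip_width: -0.0001
finger_force: 0.0
clock: 36.7
position: [0.6102, 0.0459, 0.067]
tool_rot: [-3.141, -0.0, 2.925]
force: [0.0, 0.1, -0.5]
grip_width: 0.0
finger_force: 0.0
clock: 36.95
position: [0.6106, 0.0459, 0.0661]
tool_rot: [3.141, 0.0, 2.925]
force: [-3.6, 0.1, 13.1]
grip_width: 0.0003
finger_force: 6.5
clock: 37.2
position: [0.6107, 0.046, 0.066]
tool_rot: [3.141, 0.001, 2.925]
force: [-10.3, -0.7, 32.9]
grip_width: 0.0004
finger_force: 16.5
clock: 37.58
position: [0.6111, 0.046, 0.1075]
tool_rot: [3.141, 0.002, 2.925]
force: [-0.2, -0.2, -0.0]
grip_width: -0.0004
finger_force: 0.0
pos [0.6111 0.046  0.1075] F [-0.2 -0.2 -0. ] units x 1.719 y 1.757 twist -0.004
```

```bash
python3 -m creep '[[0.6,0.6,0,0,0],[1.2,1.2,0,0,0],[1.72,1.76,0,0,0],[1.72,1.76,0,0,0]]'; python3 -m creep '[[0,0,0.3,0,0],[0,0,0.6,0,0],[0,0,0.65,0,0],[0,0,0.65,0,0]]';  python3 -m creep '[[0,0,0.03,0,0],[0,0,0.03,0,0]]'; python3 -m creep '[[0,0,0.02,0,0],[0,0,0.02,0,0]]'
```

```text
clock: 38.08
position: [0.5303, 0.1746, 0.1055]
tool_rot: [3.141, -0.002, 2.931]
force: [0.3, -0.6, -0.0]
grip_width: 0.0002
finger_force: 0.0
clock: 38.58
position: [0.532, 0.1701, 0.0661]
tool_rot: [-3.141, -0.001, 2.924]
force: [-2.1, -1.9, 3.9]
grip_width: 0.0
finger_force: 2.1
clock: 38.83
position: [0.5321, 0.1701, 0.0659]
tool_rot: [-3.141, -0.001, 2.924]
force: [-13.2, -3.8, 41.6]
grip_width: -0.0
finger_force: 20.4
clock: 39.08
position: [0.5321, 0.1701, 0.0658]
tool_rot: [3.141, -0.001, 2.924]
force: [-20.8, -4.9, 65.2]
grip_width: 0.0003
finger_force: 32.7
```

All four ends are down at the same height. I'll retreat and hand the job in.

```bash
python3 -m creep '[[0,0,-0.8,0,0],[0,0,-1.7,0,0],[0,0,-2.4,0,0],[0,0,-2.4,0,0],[0,0,-2.4,0,0]]'; python3 -m creep '[[0,0,0,0,0],[0,0,0,0,0]]'; python3 -c "
from workcell import bot
print(bot.job_done())"
```

```text
clock: 39.7
position: [0.5321, 0.1707, 0.207]
tool_rot: [-3.141, -0.001, 2.925]
force: [0.6, -0.0, -1.9]
grip_width: 0.0
finger_force: 0.0
clock: 39.95
position: [0.532, 0.1709, 0.2072]
tool_rot: [-3.141, -0.001, 2.925]
force: [-0.3, -0.0, 0.3]
grip_width: 0.0
finger_force: 0.0
the job is handed in; nothing more can be done
None
```

The radio and padlock are in their cutouts, all four ends probed down to the home height, with the torch and bystanders untouched; I handed the job in at 40 s. No picture was taken after the final press, and my hardest press read 65 N against the 10 to 20 N the ribs needed.

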